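Roll the stop gauge's wheel until its jaw meets the mark

TASK

The gap of the metal stop gauge on the bench stands too wide. With a fingertip laid lightly on the knurled wheel, roll its top toward the gap, in as many strokes as it takes, until the gap has closed so far that the pointer blade of the sliding jaw is level with the blade of the gauge mark beside it; then leave the gauge untouched. Do not push the jaw or the gauge mark themselves, do not lean hard on the wheel, and do not pick up or shift the block, the reel and the eraser that lie around.

Things in the scene. Friction and masses are not known exactly. Their poses are not given: they have to be found in the camera images.
- stop_gauge: gauge bolted to the bench: aluminium plate 210 x 98 x 8 mm, knurled wheel in a fork on a sprung head at one end, fixed steel jaw at the other. Origin on the bench below the wheel's axle; x points from the wheel to the fixed jaw (face at x = 135 mm, 40 mm high), y to the edge with the gauge mark. Plate x -57 to 153, y -45 to 53 mm. Fork and grey gear case end at z = 45 mm
- wheel_top (a point): top of the knurled wheel at rest (fixed in the gauge's frame), 68 mm above the bench; wheel 60 mm in diameter, 20 mm wide, axle along the gauge's y. Wheel, fork and jaw are sprung: they sink up to 5 mm under a finger (3 N to start, 11 N at full travel). A fingertip pressing 2 to 4 mm down and moving along the gauge's x carries the rim along by friction; the wheel stays where it is left
- wheel (a joint): turn of the wheel in rad, 0 to 6.6; grows as the top of the wheel moves along the gauge's +x (toward the gap), shrinks when it is rolled back
- jaw (a joint): travel of the sliding jaw toward the fixed jaw in m, 0 to 0.066; geared to the wheel, 10 mm per rad: 3 mm of rim movement moves the jaw 1 mm the same way. The gap is 75 mm minus this travel
- pointer (a point): top of the pointer blade that sticks out of the sliding jaw's side toward the mark: 3 mm thick along the gauge's x, 39 mm above the bench, at the gauge's y = 39 mm; moves with the jaw. The jaw is a steel block 60 mm wide, 39 mm high
- mark (a point): top of the gauge mark's blade, 3 mm thick along the gauge's x, 39 mm above the bench, at the gauge's y = 40 mm, on a small steel carriage at the plate's edge that stays where it was set. The pointer is level with it when both have the same place along the gauge's x; at the start the pointer is 20 to 60 mm short of it
- setting_block: loose beech block 32 x 60 x 22 mm, to be left alone; origin at the centre of its underside
- solder_reel: loose reel of solder wire, 60 mm in diameter, 30 mm high, to be left alone; origin at the centre of its underside
- eraser: loose eraser 19 x 42 x 12 mm, to be left alone; origin at the centre of its underside

How it is judged:
On the way:
1. a finger presses on the knurled wheel while the pointer is still short of the mark (contact force between the fingers and wheel above 1 N and x of pointer in the frame of mark below -0.006 m), for 0.1 s.
At the end, for the whole second after the job is handed in: the pointer blade stands within 3 mm of the gauge mark's blade along the gauge, the jaw at rest (x of pointer in the frame of mark between -0.003 and 0.003 m and velocity of joint jaw between -0.002 and 0.002 m/s); the robot touches nothing.
It fails at once if the robot pushes the sliding jaw itself (contact force between any of the fingers, the arm and jaw above 1 N).
It fails at once if the gauge mark is shifted by more than 2 mm (distance of mark from where it was at the start of the episode above 0.002 m).
It fails at once if the wheel is pressed with more than 40 N (contact force between the fingers and wheel above 40 N).
It fails at once if the block, the reel or the eraser is shifted by more than 15 mm or lifted by more than 5 mm (distance of any of setting_block, solder_reel, eraser from where it was at the start of the episode above 0.015 m or height (world z) of any of setting_block, solder_reel, eraser above 0.005 m).
It also fails if it takes over 58 s, if anything falls off the work surface, if the arm or the gripper's body presses on something with over 40 N, if the wrist force passes 120 N, or if a joint passes its speed limit or range.

ROBOT

A 6-joint arm with a two-finger parallel gripper is mounted at the origin on a cart in front of the work surface, level with it; the furniture and walls round the work are solid. World frame = base frame: x ahead of the robot, y to its left, z up, the work surface at z = 0. Lengths are in m, angles in rad, forces in N, time in s.
With the tool pointing down it reaches from about 0.225 to 0.875 m from the base axis. Payload 3.4 kg.
Tool frame: the origin (TCP) lies on the centre line of the jaws, within the pads' length; the fingertips stand 11 mm ahead of it and the grasp point (between the pads) lies 8 mm behind it; z points along the fingers, y is the line along which they close (so a half turn about z gives the same grasp; the last joint's range is limited). The gripper opens to 85 mm and grips with 20 to 120 N. Pads are 22 mm wide; open, the fingers measure 114 mm over their backs; the gripper's body (76 mm by 85 mm) begins 54 mm behind the grasp point. The pads swing forward as they close: fully open they stand 13 mm farther back than shut.
Start: joints at [1.079, 0.276, 1.505, -0, 1.361, -0.121], TCP at [0.208, 0.536, 0.242] pointing down, gripper open.
Joint ranges: [-2.89, 2.89], [-0.75, 2.08], [0.22, 2.7], [-1.18, 4.32], [0.11, 2.71], [-2.7, 2.7]. Speed limits (rad/s): [2.57, 2.57, 3.14, 3.14, 3.14, 3.14].

INTERFACE

Orientations are given as a unit quaternion [w, x, y, z].
In Python, from rig import manip, eyes, job gives the robot as it stands.
- The arm moves only by the tool drive_tool, never from a script. Its argument "rows" is a list of rows, each a list of 3 entries, a list of its own where there are three numbers: the turn, a rotation vector about the world's x, y, z in rad, then the shift along the world's x, y, z in cm, then the finger opening in cm, from 0 to 8.54. A call has 1 to 8 rows; each row shifts and turns the commanded pose from where the row before left it; what a row does not reach is not made up. A row lasts 1/8 s, in which the tool goes at most 62.5 mm and 10.7 degrees, less where a joint would pass 70% of its speed; a pose out of reach is approached as far as the arm can. A call is refused whole if a number of a shift passes 6.25 or a number of a turn 0.188, either way. A call with a gripper value outside its range is refused whole. The fingers move at their own pace and stop on an object; "force" is the grip in N (left out, the last holds). Time passes only in rows, so rows that do not move let the fingers close. It gives the time, the measured TCP pose, the force, the opening and the grip force at its end, in the units of the state.
- manip.get_state(): the state, without advancing time (a new reading comes with each control period).
- eyes.get_image(name): name is "scene" or "top" or "wrist"; returns the picture (420x560x3 uint8, red, green, blue); there is no depth.
- eyes.get_calibration(name): a dict with "camera_matrix" (3x3 intrinsics, pixels), "view" (4x4, takes a point from world to camera coordinates). Camera axes: x right, y up, looking along -z (the intrinsics and any distortion apply to the point x, -y, -z); pixel columns grow to the right and rows downward; lengths in m; the calibration is good to about 2 mm. A picture is of the moment at which its call begins: read the wrist's pose just before it. get_calibration takes no time and is no camera call; for the wrist camera it gives the pose at the moment of the call.
- job.sign_off(): hands the job in; it is judged then, once.
The state is a dict: "clock": time; "qpos": joint angles; "qd": joint speeds; "effort": joint torques, N m; "position": TCP position; "ee_rot": TCP orientation; "contact_force": force on the tool from outside, world axes, zero at the start; "moment": the same for the moment, N m; "width": finger opening in m; "gripper_force": force on a finger pad.
Only numpy, scipy, OpenCV 4.12 (cv2) and the standard library are available. Lean on these libraries where they do the work, as an engineer would, in place of code of your own. Each camera call takes 0.05 s, during which the arm holds its last target. There are 200 camera calls.

## Working session

There is one attempt and no reset: what is moved stays moved. The work goes in short steps, Python scripts to look and compute and a tool call to move; the robot and the scene stay as the last step left them, time stands still between calls to the robot, and variables do not carry over. Pictures are saved under pics/ and viewed, at most 13 in all, crops included, and the job is handed in when it is done.

Besides the shell and the picture viewer there is one more tool, called after "Request:" as a command line: name --argument value ..., lists and objects as JSON in quotes. drive_tool: Moves the arm, as the interface text tells. Its arguments: {"type":"object","properties":{"rows":{"type":"array"},"force":{"type":"number"}},"required":["rows"]}

```bash
mkdir -p pics
cat > h.py <<'E'
import numpy as np, cv2
from rig import manip, eyes, job
def ray(name,u,v,z):
    c=eyes.get_calibration(name);K=np.array(c["camera_matrix"]);V=np.array(c["view"])
    d=np.linalg.inv(K)@[u,v,1]; d=np.array([d[0],-d[1],-d[2]])
    R=V[:3,:3];t=V[:3,3]; o=-R.T@t; w=R.T@d
    return o+w*(z-o[2])/w[2]
def proj(name,p):
    c=eyes.get_calibration(name);K=np.array(c["camera_matrix"]);V=np.array(c["view"])
    q=V[:3,:3]@np.array(p)+V[:3,3]; q=K@[q[0],-q[1],-q[2]]; return q[:2]/q[2]
def save(name,f,crop=None,s=1):
    im=eyes.get_image(name)[:,:,::-1]
    if crop: a,b,c,d=crop; im=im[b:d,a:c]
    cv2.imwrite(f,cv2.resize(im,None,fx=s,fy=s,interpolation=cv2.INTER_CUBIC))
E
python3 - <<'E'
from h import *
a=eyes.get_image("top");b=eyes.get_image("scene")
cv2.imwrite("pics/top.png",a[:,:,::-1]);cv2.imwrite("pics/scene.png",b[:,:,::-1])
print(eyes.get_calibration("top"),manip.get_state())
E
```

```text
{'camera_matrix': array([[540.50536287,   0.        , 265.95481876],
       [  0.        , 540.50536287, 203.84962153],
       [  0.        ,   0.        ,   1.        ]]), 'view': array([[ 0.02088048, -0.99975564,  0.0072577 , -0.08081714],
       [ 0.99244893,  0.02160439,  0.12074093, -0.56806564],
       [-0.12086822,  0.00468177,  0.99265752, -0.86947802],
       [ 0.        ,  0.        ,  0.        ,  1.        ]])} {'clock': 0.1, 'qpos': array([ 1.07898592e+00,  2.76536975e-01,  1.50599390e+00,  7.11675170e-06,
        1.36067111e+00, -1.21016953e-01]), 'qd': array([ 0.00042445, -0.00087564, -0.00308294,  0.00093649,  0.00151912,
       -0.00045289]), 'effort': array([ 1.24466776e-03, -4.17699945e+01, -2.46404600e+01,  1.89535172e-04,
        5.82377339e-03,  5.78336824e-06]), 'position': array([0.20815903, 0.53553221, 0.24152824]), 'ee_rot': array([-2.46037362e-04,  1.84337147e-01,  9.82862742e-01, -7.66134447e-04]), 'contact_force': array([-0.08468006,  0.23862921, -0.32496552]), 'moment': array([-0.05791493,  0.01332773,  0.04284054]), 'gripper_force': 0.0, 'width': 0.08537620472350078}
```

View pics/top.png

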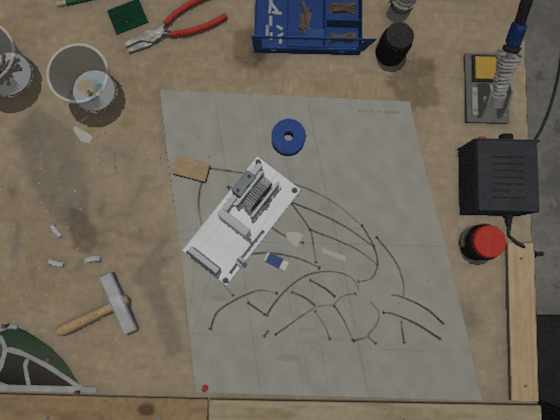

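View pics/scene.png

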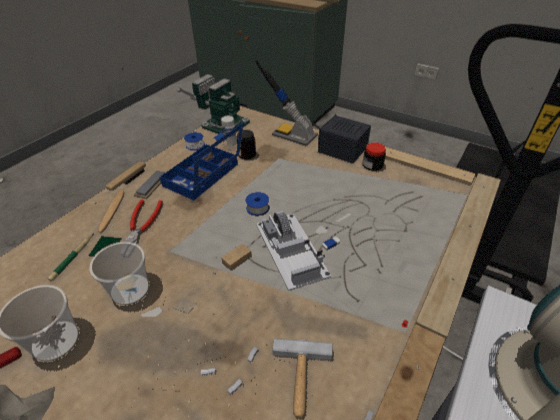

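The gauge is at about (243,220) in the top view, with the wheel near (258,192) and the fixed jaw near (205,250). The reel is at (288,137), the block at (191,168) and the eraser at (277,261). I'll enlarge it.

Run:
```python
from h import *
save("top","pics/c.png",(165,145,315,290),4)
for p in [(0.208,.536,.242),(0,0,0)]: print(proj("top",p))
```

```text
[-240.30751757  469.86868403]
[215.71536911 556.98393486]
```

View pics/c.png

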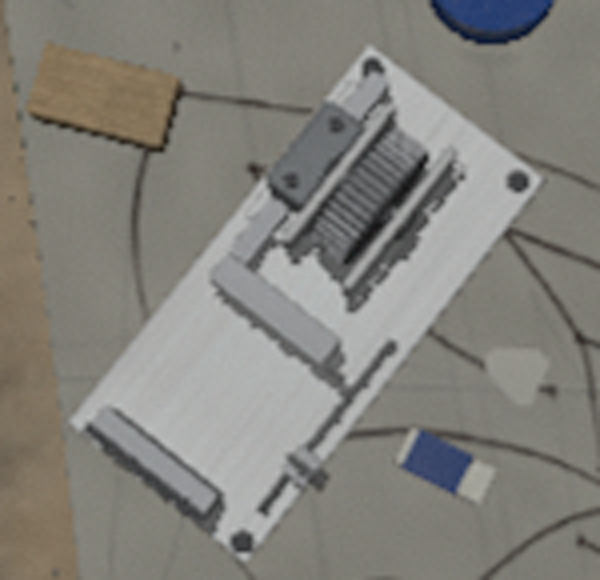

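The crop shows the plate corners at (370,48), (540,180), (245,560) and (75,428). The mark carriage is at about (305,465), and the sliding jaw runs from (225,275) to (335,350). I'll fit the gauge pose next.

```bash
cat >> h.py <<'E'
def top_c(u,v,z): return ray("top",165+(u+.5)/4-.5,145+(v+.5)/4-.5,z)
C=[(370,48),(540,180),(245,560),(75,428)]
G=np.array([(-.057,-.045),(-.057,.053),(.153,.053),(.153,-.045)])
W=np.array([top_c(*c,.008)[:2] for c in C])
gm,wm=G.mean(0),W.mean(0); H=(G-gm).T@(W-wm); U,S,Vt=np.linalg.svd(H)
R=Vt.T@np.diag([1,np.linalg.det(Vt.T@U.T)])@U.T; T=wm-R@gm
yaw=np.arctan2(R[1,0],R[0,0])
def g2w(x,y,z): return np.append(R@[x,y]+T,z)
def w2g(p): return R.T@(np.array(p)[:2]-T)
E
python3 - <<'E'
from h import *
print(T,np.degrees(yaw),"ex",R[:,0],"res mm",((R@G.T).T+T-W)*1000)
print("wheel ends",w2g(top_c(415,150,.06)),w2g(top_c(335,235,.06)))
for n,(u,v,z) in dict(mark=(307,462,.039),mark2=(290,470,.039),jawtip=(338,350,.039),jawtip2=(345,365,.039),fj=(210,500,.04)).items(): print(n,w2g(top_c(u,v,z)))
for n,p in dict(reel=(288,137,.03),block=(191,168,.022),eraser=(277,261,.012)).items(): print(n,w2g(ray("top",*p)))
print(proj("scene",g2w(.1,.04,.039)),proj("scene",g2w(.05,.039,.039)))
E
```

```text
[ 0.58506081 -0.05326105] 143.64131153610703 ex [-0.80532146  0.59283839] res mm [[ 2.26026644  0.90136696]
 [ 0.59426106 -3.23617387]
 [-3.44310679 -1.31327261]
 [ 0.58857929  3.64807952]]
wheel ends [-0.0249504   0.00462171] [0.02263019 0.00016919]
mark [0.1022052  0.04663192]
mark2 [0.10903998 0.04310574]
jawtip [0.05802512 0.02850896]
jawtip2 [0.06116528 0.0346001 ]
fj [0.13861679 0.02470193]
reel [-0.11137028 -0.01904289]
block [ 0.03121088 -0.11838932]
eraser [0.06685176 0.09425383]
[316.73204816 248.45274936] [306.64241052 233.05331342]
```

Request:
drive_tool --rows '[[[0, 0, -0.1], [2.5, -4, 0], 0], [[0, 0, -0.1], [3.2, -5, 0], 0], [[0, 0, -0.065], [3.2, -5, 0], 0], [[0, 0, 0], [3.2, -5, 0], 0], [[0, 0, 0], [3.2, -5, 0], 0], [[0, 0, 0], [3.2, -5, 0], 0], [[0, 0, 0], [3.2, -5, 0], 0]]' --force 40

```text
clock: 1.02
position: [0.426, 0.1942, 0.2423]
ee_rot: [0.0, 0.313, 0.95, 0.0]
contact_force: [0.2, 0.9, 0.6]
width: 0.0002
gripper_force: 0.0
```

Request:
drive_tool --rows '[[[0, 0, 0], [3.2, -5, 0], 0], [[0, 0, 0], [3.2, -5, 0], 0], [[0, 0, 0], [3.2, -5, 0], 0], [[0, 0, 0], [3.2, -5, 0], 0], [[0, 0, 0], [2, -4, 0], 0], [[0, 0, 0], [0, 0, 0], 0]]'

```text
clock: 1.78
position: [0.5746, -0.0471, 0.2414]
ee_rot: [-0.0, 0.315, 0.949, -0.0]
contact_force: [0.3, 1.6, 0.1]
width: -0.0
gripper_force: 0.0
```

Run:
```python
from h import *
save("wrist","pics/w1.png")
s=manip.get_state();print(s["position"],s["ee_rot"],s["contact_force"],w2g(s["position"]))
for p in [(.06,.039,.039),(.103,.04,.039),(0,0,.068)]: print(proj("wrist",g2w(*p)))
```

```text
[ 0.57344529 -0.04513215  0.24149341] [-8.70604542e-04  3.13779881e-01  9.49495345e-01  1.33101900e-04] [-0.05133802  1.71369702  0.89886575] [0.01417335 0.00033974]
[244.44374346 143.25436982]
[241.78603338 101.52242486]
[280.2479955  203.36646299]
```

View pics/w1.png

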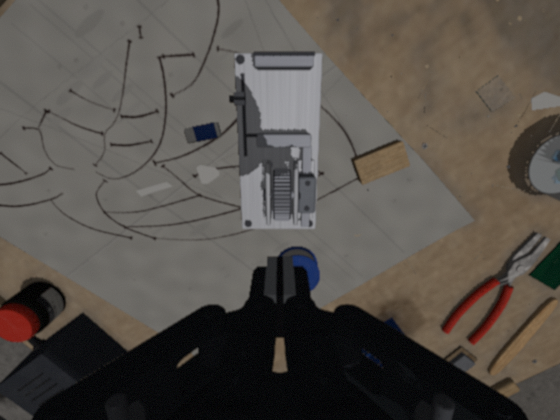

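The wrist view shows the gauge upright, with the wheel at about (282,195), the mark carriage at (238,98) and the fixed jaw at (284,60). I'll enlarge it to read the blades.

Run:
```python
from h import *
a=[eyes.get_image("wrist").astype(float) for _ in range(4)]
im=np.clip((np.mean(a,0)[44:154,225:330,::-1]/255)**.6*255,0,255).astype(np.uint8)
cv2.imwrite("pics/w2.png",cv2.resize(im,None,fx=5.4,fy=5.4,interpolation=cv2.INTER_CUBIC))
```

```text
(no output)
```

View pics/w2.png

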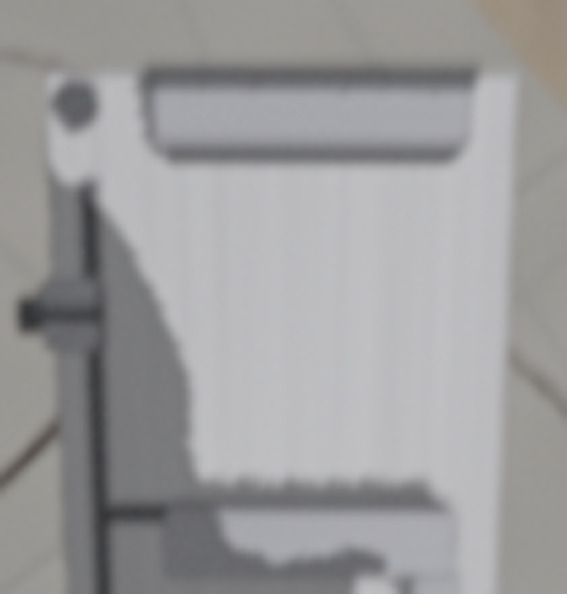

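The crop shows the mark blade as a dark line at v≈313 (u≈75). The pointer blade is at v≈511 (u≈135) and the fixed jaw's face edge at v≈155.

```bash
cat >> h.py <<'E'
def wc(u,v,z,x0=225,y0=44,s=5.4): return w2g(ray("wrist",x0+(u+.5)/s-.5,y0+(v+.5)/s-.5,z))
E
python3 - <<'E'
from h import *
for n,a in dict(mark=(80,313,.039),ptr=(135,511,.039),face=(310,155,.04),c1=(48,75,.008),c2=(518,75,.008)).items(): print(n,wc(*a))
for p in [(243,229),(317,228)]: print(w2g(ray("wrist",*p,.008)))
print(w2g(ray("wrist",282,195,.068)))
E
```

```text
mark [0.10467083 0.04140714]
ptr [0.06700692 0.03190925]
face [ 0.13267441 -0.00327707]
c1 [0.15072622 0.04984738]
c2 [ 0.15076767 -0.04584245]
[-0.05323594  0.04740441]
[-0.05178479 -0.05035284]
[ 0.01092122 -0.00342764]
```

Request:
drive_tool --rows '[[[0, 0, 0], [2.8, -1.9, -3], 0], [[0, 0, 0], [0, 0, -5], 0], [[0, 0, 0], [0, 0, -5], 0], [[0, 0, 0], [0, 0, -2.6], 0], [[0, 0, 0], [0, 0, 0], 0], [[0, 0, 0], [0, 0, 0], 0]]'

```text
clock: 2.78
position: [0.6023, -0.0625, 0.0878]
ee_rot: [0.001, 0.312, 0.95, 0.0]
contact_force: [0.5, -0.6, 0.2]
width: -0.0006
gripper_force: 0.0
```

Run:
```python
from h import *
s=manip.get_state();print(s["position"],s["contact_force"],w2g(s["position"]))
save("wrist","pics/w3.png",(180,0,380,300),2)
```

```text
[ 0.60229919 -0.06250757  0.08782497] [ 0.50458443 -0.56513852  0.23286871] [-0.01936413 -0.00277315]
```

View pics/w3.png

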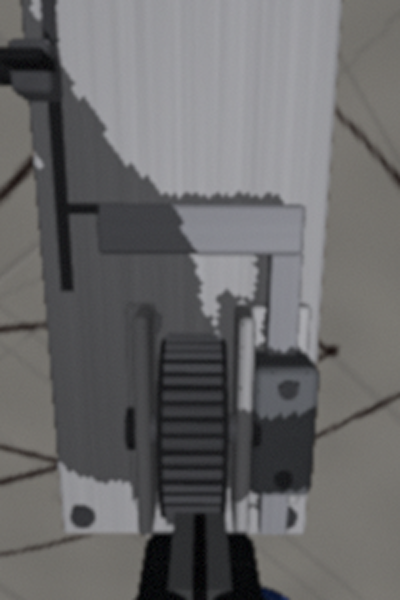

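The fingertip is centred over the wheel's width, at its rear end (about (200,520)). The pointer blade is at (83,209) and the mark blade at (20,62). I'll press down now.

Request:
drive_tool --rows '[[[0, 0, 0], [0, 0, -0.7], 0], [[0, 0, 0], [0, 0, -0.3], 0], [[0, 0, 0], [0, 0, 0], 0]]'

```text
clock: 3.2
position: [0.6018, -0.0632, 0.0768]
ee_rot: [0.001, 0.313, 0.95, 0.0]
contact_force: [-0.0, -1.0, 2.9]
width: 0.0001
gripper_force: 1.2
```

Request:
drive_tool --rows '[[[0, 0, 0], [0, 0, -0.2], 0], [[0, 0, 0], [0, 0, 0], 0]]'

```text
clock: 3.45
position: [0.6023, -0.0635, 0.075]
ee_rot: [0.001, 0.313, 0.95, -0.0]
contact_force: [0.7, -0.8, 5.8]
width: 0.0002
gripper_force: 2.6
```

Request:
drive_tool --rows '[[[0, 0, 0], [-0.4, 0.3, 0], 0], [[0, 0, 0], [-0.4, 0.3, 0], 0], [[0, 0, 0], [-0.4, 0.3, 0], 0], [[0, 0, 0], [-0.4, 0.3, 0], 0], [[0, 0, 0], [-0.4, 0.3, 0], 0], [[0, 0, 0], [-0.4, 0.3, 0], 0], [[0, 0, 0], [-0.4, 0.3, 0], 0], [[0, 0, 0], [0, 0, 0], 0]]'

```text
clock: 4.45
position: [0.573, -0.0418, 0.075]
ee_rot: [-0.0, 0.313, 0.95, 0.0]
contact_force: [-1.1, 0.2, 7.0]
width: -0.0001
gripper_force: 3.2
```

Request:
drive_tool --rows '[[[0, 0, 0], [0, 0, 2.5], 0], [[0, 0, 0], [0, 0, 0], 0], [[0, 0, 0], [1.4, -1.05, 0], 0], [[0, 0, 0], [1.4, -1.05, 0], 0], [[0, 0, 0], [0, 0, -1.3], 0], [[0, 0, 0], [0, 0, 0], 0], [[0, 0, 0], [0, 0, 0], 0]]'

```text
clock: 5.32
position: [0.6006, -0.0628, 0.0856]
ee_rot: [-0.001, 0.313, 0.95, 0.0]
contact_force: [0.1, -0.5, 0.0]
width: -0.0001
gripper_force: 0.0
```

Run:
```python
from h import *
s=manip.get_state();print(s["position"],s["contact_force"],w2g(s["position"]))
save("wrist","pics/w4.png",(180,0,380,300),2)
```

```text
[ 0.6006424  -0.06276947  0.08559215] [ 0.05592229 -0.4609091   0.00182511] [-0.01818515 -0.00158004]
```

View pics/w4.png

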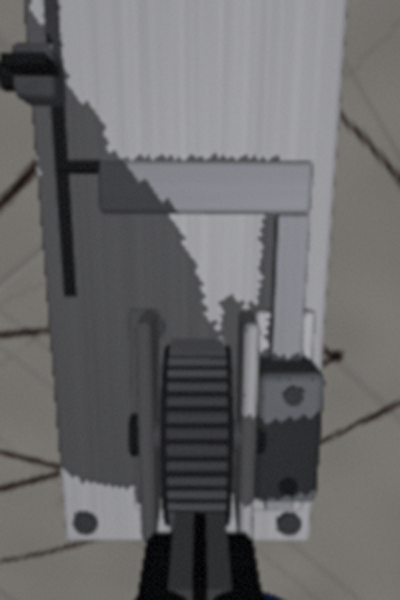

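The pointer has moved from v≈209 to v≈166, and the mark blade is near v≈70. I'll convert that to millimetres.

Run:
```python
from h import *
c=np.array(eyes.get_calibration("wrist")["view"]);o=-c[:3,:3].T@c[:3,3];print("cam",w2g(o),o[2])
for n,a in dict(ptr=(83,166,.039),mark60=(30,60,.039),mark70=(30,70,.039),mark80=(30,80,.039),face_front=(205,161,.039),corner=(68,540,.008)).items(): print(n,wc(*a,180,0,2))
im=eyes.get_image("wrist")[0:110,176:250,::-1].astype(float)
im=np.clip((im/255)**.5*255,0,255).astype(np.uint8)
cv2.imwrite("pics/w5.png",cv2.resize(im,None,fx=5,fy=5,interpolation=cv2.INTER_CUBIC))
```

```text
cam [ 0.06468847 -0.00134785] 0.21646787663199496
ptr [0.07728269 0.03055768]
mark60 [0.10275355 0.04272153]
mark70 [0.10046238 0.0429349 ]
mark80 [0.09814912 0.04315032]
face_front [ 0.07851641 -0.0028961 ]
corner [-0.05739391  0.05087513]
```

View pics/w5.png

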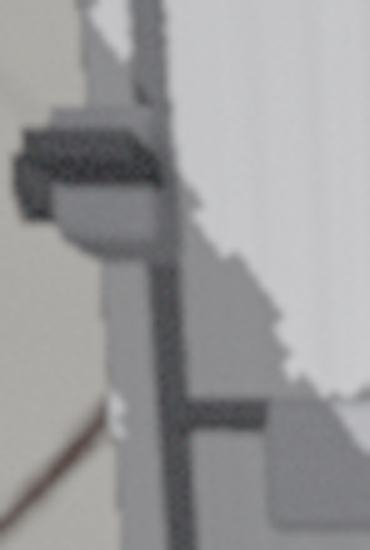

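The mark's blade top is centred at about v=145 and the pointer at about v=414 in the crop. That gives roughly 26 mm left, or about 77 mm of rim, so I'll make two more strokes.

Request:
drive_tool --rows '[[[0, 0, 0], [0, 0, -1.0], 0], [[0, 0, 0], [0, 0, -0.2], 0], [[0, 0, 0], [0, 0, 0], 0]]'

```text
clock: 5.8
position: [0.6025, -0.0633, 0.0752]
ee_rot: [0.001, 0.312, 0.95, 0.0]
contact_force: [-0.1, -0.3, 4.9]
width: 0.0
gripper_force: 2.5
```

Request:
drive_tool --rows '[[[0, 0, 0], [-0.4, 0.3, 0], 0], [[0, 0, 0], [-0.4, 0.3, 0], 0], [[0, 0, 0], [-0.4, 0.3, 0], 0], [[0, 0, 0], [-0.4, 0.3, 0], 0], [[0, 0, 0], [-0.4, 0.3, 0], 0], [[0, 0, 0], [-0.4, 0.3, 0], 0], [[0, 0, 0], [-0.4, 0.3, 0], 0], [[0, 0, 0], [0, 0, 0], 0]]'

```text
clock: 6.8
position: [0.5731, -0.0415, 0.0752]
ee_rot: [0.0, 0.313, 0.95, 0.0]
contact_force: [-1.7, 1.4, 6.3]
width: -0.0002
gripper_force: 3.0
```

Request:
drive_tool --rows '[[[0, 0, 0], [0, 0, 2.5], 0], [[0, 0, 0], [0, 0, 0], 0], [[0, 0, 0], [1.4, -1.05, 0], 0], [[0, 0, 0], [1.4, -1.05, 0], 0], [[0, 0, 0], [0, 0, -1.3], 0], [[0, 0, 0], [0, 0, 0], 0], [[0, 0, 0], [0, 0, 0], 0]]'

```text
clock: 7.68
position: [0.6006, -0.0628, 0.0856]
ee_rot: [-0.001, 0.313, 0.95, -0.0]
contact_force: [0.2, -0.1, 0.1]
width: 0.0004
gripper_force: 0.0
```

Run:
```python
from h import *
s=manip.get_state();print(s["position"],s["contact_force"])
im=eyes.get_image("wrist")[0:110,176:250,::-1].astype(float)
im=np.clip((im/255)**.5*255,0,255).astype(np.uint8)
cv2.imwrite("pics/w6.png",cv2.resize(im,None,fx=5,fy=5,interpolation=cv2.INTER_CUBIC))
```

```text
[ 0.60059223 -0.06276383  0.08555351] [ 0.21058834 -0.07706766  0.12294915]
```

View pics/w6.png

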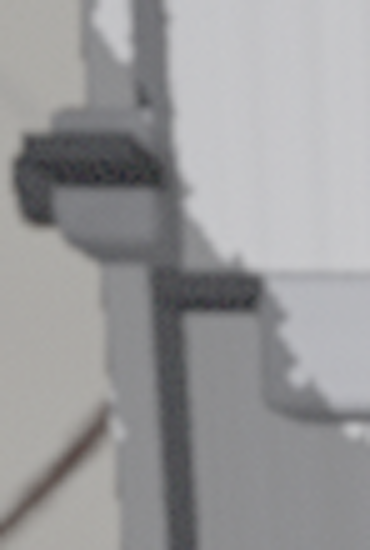

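The pointer is now at v≈287 and the mark at v≈147, about 12.9 mm apart. One stroke of about 38 mm should do it.

Request:
drive_tool --rows '[[[0, 0, 0], [0, 0, -1.0], 0], [[0, 0, 0], [0, 0, -0.2], 0], [[0, 0, 0], [0, 0, 0], 0]]'

```text
clock: 8.1
position: [0.6024, -0.0633, 0.0752]
ee_rot: [0.001, 0.312, 0.95, 0.0]
contact_force: [0.2, 0.1, 5.5]
width: 0.0001
gripper_force: 2.4
```

Request:
drive_tool --rows '[[[0, 0, 0], [-0.43, 0.32, 0], 0], [[0, 0, 0], [-0.43, 0.32, 0], 0], [[0, 0, 0], [-0.43, 0.32, 0], 0], [[0, 0, 0], [-0.43, 0.32, 0], 0], [[0, 0, 0], [-0.43, 0.32, 0], 0], [[0, 0, 0], [-0.43, 0.32, 0], 0], [[0, 0, 0], [-0.43, 0.32, 0], 0], [[0, 0, 0], [0, 0, 0], 0]]'

```text
clock: 9.1
position: [0.5707, -0.0398, 0.0749]
ee_rot: [-0.0, 0.313, 0.95, 0.0]
contact_force: [-0.8, 1.9, 3.9]
width: -0.0
gripper_force: 2.6
```

Request:
drive_tool --rows '[[[0, 0, 0], [0, 0, 2.5], 0], [[0, 0, 0], [0, 0, 0], 0], [[0, 0, 0], [1.5, -1.12, 0], 0], [[0, 0, 0], [1.51, -1.12, 0], 0], [[0, 0, 0], [0, 0, -1.3], 0], [[0, 0, 0], [0, 0, 0], 0], [[0, 0, 0], [0, 0, 0], 0]]'

```text
clock: 9.98
position: [0.6006, -0.0628, 0.0856]
ee_rot: [-0.001, 0.313, 0.95, 0.0]
contact_force: [-0.2, 0.2, 0.4]
width: 0.0002
gripper_force: 0.0
```

Run:
```python
from h import *
s=manip.get_state();print(s["position"],s["contact_force"])
im=eyes.get_image("wrist")[0:110,176:250,::-1].astype(float)
im=np.clip((im/255)**.5*255,0,255).astype(np.uint8)
cv2.imwrite("pics/w7.png",cv2.resize(im,None,fx=5,fy=5,interpolation=cv2.INTER_CUBIC))
```

```text
[ 0.60060142 -0.0627736   0.08559197] [-0.15799417  0.20294451  0.43519775]
```

View pics/w7.png

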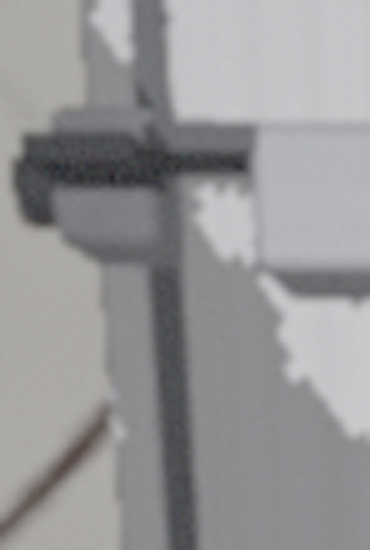

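The pointer blade now spans v≈124–172 and the mark's blade v≈130–185, so the far edges are level to about 0.6 mm, inside the 3 mm limit. I'll back straight up and hand in.

Request:
drive_tool --rows '[[[0, 0, 0], [0, 0, 3], 0], [[0, 0, 0], [0, 0, 5], 0], [[0, 0, 0], [0, 0, 5], 0], [[0, 0, 0], [0, 0, 2], 0], [[0, 0, 0], [0, 0, 0], 0], [[0, 0, 0], [0, 0, 0], 0]]'

```text
clock: 10.78
position: [0.6005, -0.0627, 0.2352]
ee_rot: [-0.001, 0.312, 0.95, -0.0]
contact_force: [-0.3, 1.3, -1.2]
width: -0.0004
gripper_force: 0.0
```

Run:
```python
from h import *
a=[eyes.get_image("wrist").astype(float) for _ in range(4)]
s=manip.get_state();print(s["position"],w2g(s["position"]),[proj("wrist",g2w(*p)) for p in [(.103,.04,.039),(.103,0,.039)]])
u,v=proj("wrist",g2w(.103,.04,.039)).astype(int)
im=np.clip((np.mean(a,0)[v-20:v+25,u-20:u+40,::-1]/255)**.5*255,0,255).astype(np.uint8)
cv2.imwrite("pics/w8.png",cv2.resize(im,None,fx=10,fy=10,interpolation=cv2.INTER_CUBIC))
```

```text
[ 0.60074323 -0.06288139  0.23483945] [-0.0183327  -0.00154968] [array([238.10774707,  66.64309578]), array([278.38849268,  66.59537372])]
```

View pics/w8.png

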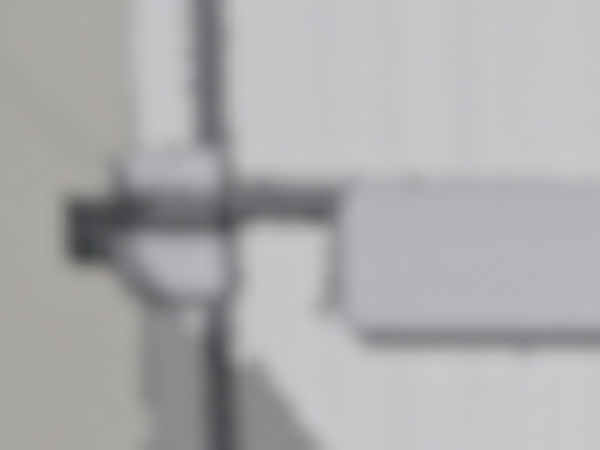

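From above, the pointer band is centred at v≈201 and the mark band at v≈208, about 0.7 mm apart. That is within tolerance, and nothing is being touched.

```bash
python3 -c "
from rig import job
print(job.sign_off())"
```

```text
the job is handed in; nothing more can be done
None
```

I handed the job in at about 11 s: three light strokes (about 7 N or less when measured) brought the pointer to about 0.7 mm past the mark by camera, and the arm is clear; the sign-off returned no verdict.

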